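# Load the honey dippers into the dial-top dispenser

### The arm

A 6-joint arm with a two-finger parallel gripper is mounted at the origin on the work surface. World frame = base frame: x ahead of the robot, y to its left, z up, the work surface at z = 0. Lengths are in m, angles in degrees, forces in N, time in s.
With the tool pointing down it reaches from about 0.4 to 0.825 m from the base axis. Payload 7 kg.
Tool frame: the origin (TCP) lies where the fingers leave the gripper's body, on its centre line; the fingertips stand tip_extent ahead of it and the grasp point (between the pads) lies 47 mm ahead of it (tip_extent is the distance from the TCP to the fingertips, in m); z points along the fingers, y is the direction in which the jaws open and shut (so a half turn about z gives the same grasp; the last joint's range is limited). The gripper opens to 88 mm and grips with 3 to 60 N. Pads are 19 mm wide; open, the fingers measure 130 mm over their backs; the gripper's body (78 mm by 193 mm) begins 47 mm behind the grasp point.
Start: joints at [89.273, 20.546, 0.682, 0, -70.136, -16.507], TCP at [0.2, 0.645, 0.292] pointing down, gripper open.
Joint ranges: [-176.03, 176.03], [-82.01, 121.73], [-58.28, 71.71], [-173.87, 95.51], [-174.79, -0.11], [-173.66, 173.66]. Speed limits (degrees/s): [136.94, 136.94, 172.46, 180, 180, 180].

### API

Orientations are given as [roll, pitch, yaw] about the fixed x, y, z axes, in that order (R = Rz(yaw) Ry(pitch) Rx(roll)).
In Python, from cell import * gives the robot as it stands.
- The arm moves only by the tool carry_out, never from a script. Its argument "motion" is a list of rows, each a list of 3 entries, a list of its own where there are three numbers: the shift along the tool's x, y, z in mm, then the turn, a rotation vector about the tool's x, y, z in rad, then the opening, from -1 (shut) to 1 (fully open). In form: [[[tx, ty, tz], [rx, ry, rz], claw], ...]. A call has 1 to 8 rows; each row shifts and turns the commanded pose from where the row before left it, along the tool's axes as they then stand; what a row does not reach is not made up. A row lasts 1/10 s, in which the tool goes at most 50 mm and 8.59 degrees, less where a joint would pass 70% of its speed; a pose out of reach is approached as far as the arm can. A call with a gripper value outside its range is refused whole. The fingers move at their own pace and stop on an object; "newtons" is the grip in N (left out, the last holds). Time passes only in rows, so rows that do not move let the fingers close. It gives the time, the measured TCP pose, the force and the opening at its end, in the units of the state.
- state(): the state, without advancing time (a new reading comes with each control period).
- snapshot(name): name is "scene" or "top" or "wrist"; returns the picture (384x512x3 uint8, red, green, blue); there is no depth.
- get_calibration(name): a dict with "fx", "fy", "cx", "cy" (pixels), "R" (3x3) and "t" (3): a world point X has camera coordinates R X + t; the wrist camera has in their place "T_tool_cam" (4x4, takes a point from camera to tool coordinates, whose origin is the TCP and whose axes are the flange's). Camera axes: x right, y down, z forward; pixel columns grow to the right and rows downward; lengths in m; the calibration is good to about 2 mm. A picture is of the moment at which its call begins: read the wrist's pose just before it. get_calibration takes no time and is no camera call.
- close_job(): hands the job in, once; it reports no verdict.
The state is a dict: "time": time; "joint_positions": joint angles; "joint_vel": joint speeds; "joint_torque": joint torques, N m; "tcp_pos": TCP position; "orientation": TCP orientation; "contact_force": force on the tool from outside, world axes, zero at the start; "torque": the same for the moment, N m; "width": finger opening in m.
Only numpy, scipy, OpenCV 4.12 (cv2) and the standard library are available. Lean on these libraries where they do the work, as an engineer would, in place of code of your own. Each camera call takes 0.05 s, during which the arm holds its last target.

### The job

Refill the honey counter's dispenser: turn the wooden cover of the clear round drum until its neck stands directly in front of the dark wooden tab on the drum's side, over the compartment kept for dippers. Then take the two ribbed honey dippers from the wooden stand and feed them one at a time through the neck, so that both lie wholly inside that compartment under the cover, with the neck still in front of the tab. Leave the flat spreaders in the stand and the jars and tins around where they are.

Things in the scene. Friction and masses are not known exactly. Their poses are not given: they have to be found in the camera images.
- drum: Clear round dispenser drum, fixed, 208 mm outer diameter, 4 mm wall, rim 155 mm above the table. Origin at the middle of its underside, z up; x points to the dark wooden tab. Three clear walls from the axis outwards part it into three equal compartments; the wanted one is centred on x (the tab). Floor: a low cone, 33 mm high at the axis, 8 mm at the wall.
- tab_top (a point): Middle of the top of the dark wooden tab on the drum's outside, 111.5 mm from the drum's axis, 182 mm above the table; the tab is 26 mm wide and reaches to 118 mm from the axis.
- divider_left: Clear wall between the wanted compartment and the next one counter-clockwise. Origin on the drum's axis at its underside; x runs outwards along the wall, 60 degrees counter-clockwise from the tab seen from above; the wanted compartment is on its -y side.
- divider_right: Clear wall between the wanted compartment and the next one clockwise. Origin on the drum's axis at its underside; x runs outwards along the wall, 60 degrees clockwise from the tab; the wanted compartment is on its +y side.
- cover (a joint): Angle of the cover (rad), counter-clockwise from above; 0: neck in line with the tab. Starts between 0.7 and 1.4; stops at -0.9 and 2.4. Stays where left; turning takes about 0.1 N m. The cover is a wooden disc, 104 mm radius, 8 mm thick, its underside 155 mm and top face 163 mm above the table; on it stand the neck and, over the axis, a dark bar grip.
- cover_grip (a point): Point on the drum's axis inside the bar grip, 186 mm above the table (bar top 195 mm). The bar is 14 mm thick and runs along the line through axis and neck, from 45 mm behind the axis to 12 mm in front (neck side). Pinch it here across its thickness, fingers either side of the line from axis to neck.
- neck_mouth (a point): Middle of the top opening of the cover's round upright neck, 191 mm above the table, 49 mm from the cover's axis; turns with the cover. Bore 42 mm in diameter, outside 50 mm, 36 mm long, open straight down through the cover into the drum.
- stand: Wooden block, fixed, 70 mm (x) by 250 mm (y) by 45 mm high, origin at the middle of its underside. Four round wells, 16 mm in diameter, 35 mm deep, in a row at y = -93, -31, 31 and 93 mm, hold the dippers and spreaders in any order. Pinch the heads along the stand's x axis, across the row, to keep clear of neighbours.
- dipper_a: Honey dipper of plain turned wood, 115 mm long, about 30 g, like the other one. Origin at its foot (free end of the handle), z along it to the head. Handle 12 mm in diameter, 0 to 80 mm; ribbed barrel head, 30 mm in diameter, narrower at both ends, 80 to 115 mm. It starts upright in a well of the stand, head up, foot 10 mm above the table; grip it by the head from above.
- dipper_a_mid (a point): Point half way along that dipper, 57.5 mm from its foot.
- dipper_a_top (a point): End of that dipper's ribbed head, 115 mm from its foot.
- dipper_b: Honey dipper of plain turned wood, 115 mm long, about 30 g, like the other one. Origin at its foot (free end of the handle), z along it to the head. Handle 12 mm in diameter, 0 to 80 mm; ribbed barrel head, 30 mm in diameter, narrower at both ends, 80 to 115 mm. It starts upright in a well of the stand, head up, foot 10 mm above the table; grip it by the head from above.
- dipper_b_mid (a point): Point half way along that dipper, 57.5 mm from its foot.
- dipper_b_top (a point): End of that dipper's ribbed head, 115 mm from its foot.
- spreader_a: Plain wooden spreader, 115 mm long: 12 mm round handle and a flat smooth blade, 26 mm wide (y), 6 mm thick (x), 46 mm high. Origin at the foot of the handle, z up. Stands upright in a well of the stand, foot 10 mm above the table; not wanted: stays there.
- spreader_b: Plain wooden spreader, 115 mm long: 12 mm round handle and a flat smooth blade, 26 mm wide (y), 6 mm thick (x), 46 mm high. Origin at the foot of the handle, z up. Stands upright in a well of the stand, foot 10 mm above the table; not wanted: stays there.
- jar_near: Small honey jar, 56 mm in diameter, 72 mm high, stands on the counter between stand and drum; leave it. Origin at the middle of its underside.
- jar_far: Honey jar, 60 mm in diameter, 80 mm high, further back; leave it. Origin at the middle of its underside.
- tin_a: Round tin, 72 mm in diameter, 58 mm high, at the back; leave it. Origin at the middle of its underside.
- tin_b: Round tin, 72 mm in diameter, 58 mm high, at the back; leave it. Origin at the middle of its underside.
There are look-alikes about, which are no part of the job. What is shaped like the dipper_a but green or yellow is not meant. What is shaped like the dipper_b but orange or red is not meant.

How it is judged (in metres and radians):
On the way, in this order (a step that is already met when the one before it is completed fails the run):
1. the cover's neck is in line with the tab (within 0.25 rad), no dipper inside yet (value of joint cover between -0.25 and 0.25 rad and not (y of dipper_a_mid in the frame of divider_left below 0 m and y of dipper_a_mid in the frame of divider_right above 0 m and horizontal distance between dipper_a_mid and drum below 0.1 m and z of each of dipper_a_top, dipper_a in the frame of drum below 0.155 m) and not (y of dipper_b_mid in the frame of divider_left below 0 m and y of dipper_b_mid in the frame of divider_right above 0 m and horizontal distance between dipper_b_mid and drum below 0.1 m and z of each of dipper_b_top, dipper_b in the frame of drum below 0.155 m)), for 0.2 s.
2. one dipper, and only one, lies in the wanted compartment under the cover ((((y of dipper_a_mid in the frame of divider_left below 0 m and y of dipper_a_mid in the frame of divider_right above 0 m and horizontal distance between dipper_a_mid and drum below 0.1 m and z of each of dipper_a_top, dipper_a in the frame of drum below 0.155 m) and not (y of dipper_b_mid in the frame of divider_left below 0 m and y of dipper_b_mid in the frame of divider_right above 0 m and horizontal distance between dipper_b_mid and drum below 0.1 m and z of each of dipper_b_top, dipper_b in the frame of drum below 0.155 m)) or ((y of dipper_b_mid in the frame of divider_left below 0 m and y of dipper_b_mid in the frame of divider_right above 0 m and horizontal distance between dipper_b_mid and drum below 0.1 m and z of each of dipper_b_top, dipper_b in the frame of drum below 0.155 m) and not (y of dipper_a_mid in the frame of divider_left below 0 m and y of dipper_a_mid in the frame of divider_right above 0 m and horizontal distance between dipper_a_mid and drum below 0.1 m and z of each of dipper_a_top, dipper_a in the frame of drum below 0.155 m)))), for 0.2 s.
3. the second dipper lies there too (y of each of dipper_a_mid, dipper_b_mid in the frame of divider_left below 0 m and y of each of dipper_a_mid, dipper_b_mid in the frame of divider_right above 0 m and horizontal distance between each of dipper_a_mid, dipper_b_mid and drum below 0.1 m and z of each of dipper_a_top, dipper_a, dipper_b_top, dipper_b in the frame of drum below 0.155 m), for 0.2 s.
At the end, for the whole second after the job is handed in: Both honey dippers lie at rest wholly inside the compartment at the tab: middle of each between that compartment's two walls and within the drum, both ends below the cover's underside (155 mm); the cover's neck is within 0.25 rad of the tab (all of step 3 and value of joint cover between -0.25 and 0.25 rad and linear speed of each of dipper_a, dipper_b below 0.05 m/s); the robot touches nothing.
It fails at once if a spreader is moved more than 25 mm (distance of any of spreader_a, spreader_b from where it was at the start of the episode above 0.025 m).
It fails at once if a jar or tin is moved more than 40 mm (distance of any of jar_near, jar_far, tin_a, tin_b from where it was at the start of the episode above 0.04 m).
It also fails if it takes over 72 s, if anything falls off the work surface, if the arm or the gripper's body presses on something with over 40 N, if the wrist force passes 120 N, or if a joint passes its speed limit or range.

## Working session

There is one attempt and no reset: what is moved stays moved. The work goes in short steps, Python scripts to look and compute and a tool call to move; the robot and the scene stay as the last step left them, time stands still between calls to the robot, and variables do not carry over. Pictures are saved under pics/ and viewed, and the job is handed in when it is done.

Besides the shell and the picture viewer there is one more tool, called after "Request:" by a JSON object that holds its "name" and its "arguments", one argument or row to a line. carry_out: Moves the arm, as the interface text tells. Its arguments: {"type":"object","properties":{"motion":{"type":"array","items":{"type":"array"}},"newtons":{"type":"number"}},"required":["motion"]}

```bash
ls; mkdir -p pics
python3 - <<'E'
from cell import *
import cv2
s=state();print(s)
for n in ["scene","top","wrist"]:
    im=snapshot(n); cv2.imwrite(f"pics/{n}0.png",im[:,:,::-1]); c=get_calibration(n);print(n,c)
E
```

```text
pics
{'time': 0.0, 'joint_positions': array([ 8.92727665e+01,  2.05915922e+01,  6.33044251e-01, -1.86074051e-02,
       -7.01369616e+01, -1.65063445e+01]), 'joint_vel': array([ 0.03685534,  0.00126661, -0.00433283, -0.01752854, -0.03470847,
        0.02663637]), 'joint_torque': array([ 9.52384798e-04, -5.82716453e+01,  2.93057477e+01,  6.99715421e+00,
        7.24798796e-03, -1.64380212e-04]), 'tcp_pos': array([0.19989847, 0.64431405, 0.29122005]), 'orientation': array([ 1.79903456e+02, -1.03675288e-02, -1.72399061e+01]), 'contact_force': array([-0.6191109 , -0.39628668, -0.31908503]), 'torque': array([ 0.02073951, -0.01677278,  0.0171075 ]), 'width': 0.08771562527511999}
scene {'fx': 411.5307515696694, 'fy': 411.5307515696694, 'cx': 252.0170802781411, 'cy': 194.7344466031256, 'R': array([[ 0.8718499 ,  0.48958008,  0.01375136],
       [ 0.3028719 , -0.51686775, -0.80069741],
       [-0.38489787,  0.70225285, -0.59891114]]), 't': array([-0.48475247, -0.08219477,  1.43931649])}
top {'fx': 402.8274260665033, 'fy': 402.8274260665033, 'cx': 258.31428963374344, 'cy': 192.0520914342199, 'R': array([[-0.02793823, -0.99956819, -0.00910422],
       [-0.99194237,  0.02884868, -0.12336165],
       [ 0.12357103,  0.00558435, -0.99232002]]), 't': array([-0.00778444,  0.59254369,  1.00906552])}
wrist {'fx': 310.94053564055844, 'fy': 310.94053564055844, 'cx': 258.47137590051983, 'cy': 187.4795693412034, 'T_tool_cam': array([[ 6.93797029e-05, -9.69120414e-01, -2.46587953e-01,
         6.60757080e-02],
       [ 9.99999386e-01, -2.05464234e-04,  1.08885792e-03,
         3.75281067e-04],
       [-1.10589944e-03, -2.46587877e-01,  9.69119805e-01,
        -9.39263281e-02],
       [ 0.00000000e+00,  0.00000000e+00,  0.00000000e+00,
         1.00000000e+00]])}
```

View pics/scene0.png

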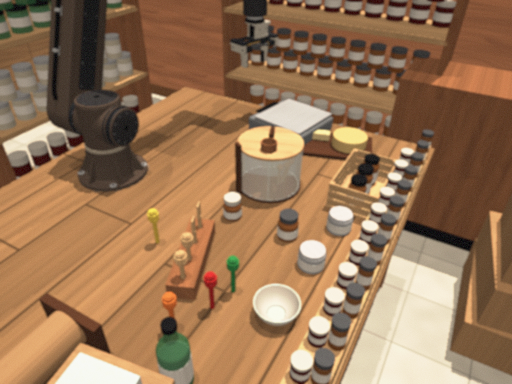

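View pics/top0.png

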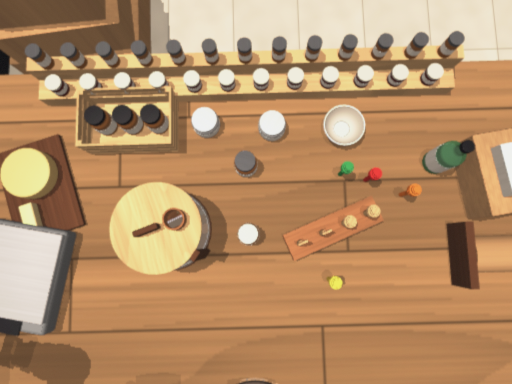

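View pics/wrist0.png

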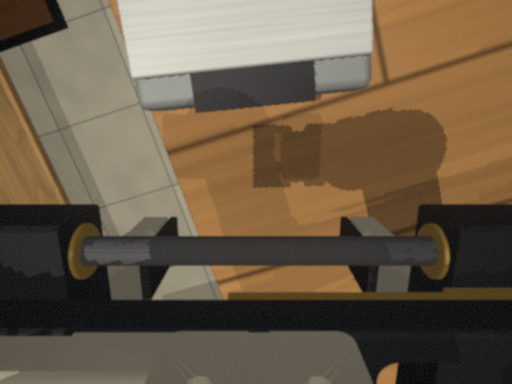

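The top view shows the drum lid at about (157,228), the neck at about (175,218) and the dark tab at about (202,254). The stand wells run from (303,242) to (373,211). The plain ribbed heads appear to be at (351,221) and (373,211). Look-alikes are green (347,168), red (375,174), orange (414,189) and yellow (336,283), and the spreaders are at (303,242) and (327,232). Next I'll take close crops and measure.

Run:
```python
import cv2,numpy as np
t=cv2.imread('pics/top0.png');s=cv2.imread('pics/scene0.png')
a=cv2.resize(t[170:285,95:220],None,fx=4,fy=4,interpolation=cv2.INTER_CUBIC)
b=cv2.resize(t[190:265,275:390],None,fx=5,fy=5,interpolation=cv2.INTER_CUBIC)
c=cv2.resize(s[190:300,140:250],None,fx=5,fy=5,interpolation=cv2.INTER_CUBIC)
d=cv2.resize(s[115:205,225:315],None,fx=5,fy=5,interpolation=cv2.INTER_CUBIC)
for n,i in zip('abcd',[a,b,c,d]):cv2.imwrite(f'pics/c_{n}.png',i)
```

```text
(no output)
```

View pics/c_a.png

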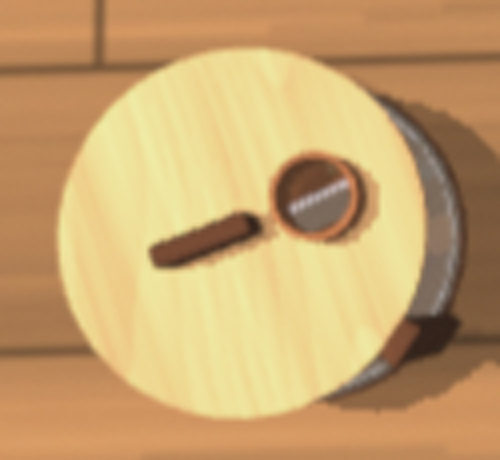

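View pics/c_b.png

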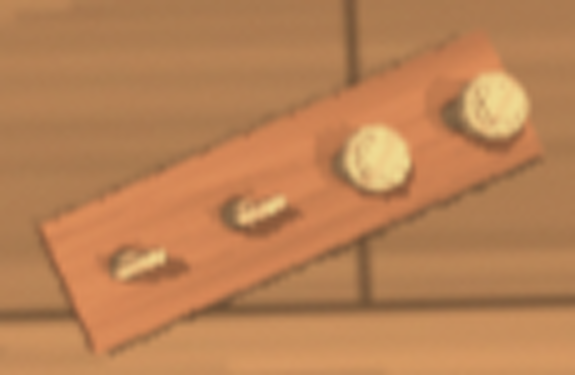

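View pics/c_c.png

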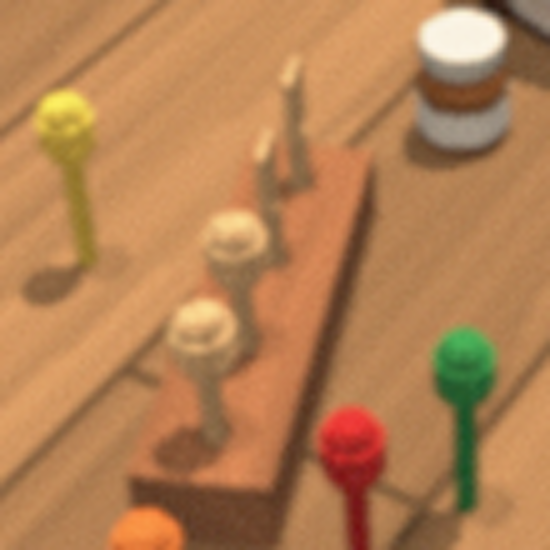

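View pics/c_d.png

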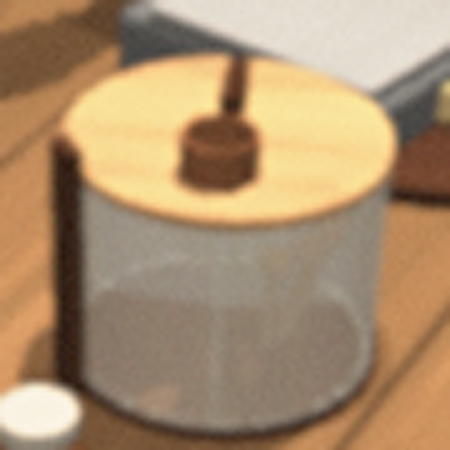

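The crops confirm it: plain ribbed heads at crop-b (378,158) and (496,106), flat blades at the other two wells. The tab top is at crop-a (400,342).

```bash
cat > h.py <<'E'
import numpy as np,cv2
from cell import *
C=get_calibration("top");S=get_calibration("scene")
def ray(c,uv,z):
    d=np.array([(uv[0]-c['cx'])/c['fx'],(uv[1]-c['cy'])/c['fy'],1.]);R=np.array(c['R']);t=np.array(c['t'])
    o=-R.T@t;w=R.T@d;return o+w*(z-o[2])/w[2]
def proj(c,X):
    p=np.array(c['R'])@np.array(X)+c['t'];return np.array([c['fx']*p[0]/p[2]+c['cx'],c['fy']*p[1]/p[2]+c['cy']])
def tcp():
    s=state()
    from scipy.spatial.transform import Rotation as Ro
    return s['tcp_pos'],Ro.from_euler('xyz',s['orientation'],degrees=True).as_matrix(),s
E
cat > m.py <<'E'
from h import *
im=cv2.imread('pics/top0.png');hsv=cv2.cvtColor(im,cv2.COLOR_BGR2HSV)
def comps(m,roi,mn=20):
    z=np.zeros_like(m);x0,y0,x1,y1=roi;z[y0:y1,x0:x1]=m[y0:y1,x0:x1]
    cs,_=cv2.findContours(z,cv2.RETR_EXTERNAL,cv2.CHAIN_APPROX_NONE)
    return [c for c in cs if cv2.contourArea(c)>mn]
for p in [(140,200),(150,245),(202,248),(206,254),(146,230),(351,221),(374,211),(295,240),(185,220),(175,215)]: print(p,hsv[p[1],p[0]])
# cover
m=cv2.inRange(hsv,(15,60,180),(35,255,255))
m=((hsv[:,:,0]>=17)&(hsv[:,:,0]<=32)&(hsv[:,:,2]>190)).astype(np.uint8)*255
for c in comps(m,(90,160,230,290),3000):
    h=cv2.convexHull(c)
    P=np.array([ray(C,p[0],.163)[:2] for p in h]);A=np.c_[2*P,np.ones(len(P))];q=np.linalg.lstsq(A,(P**2).sum(1),rcond=None)[0]
    print('cover',cv2.minEnclosingCircle(c),q[:2],np.sqrt(q[2]+q[:2]@q[:2]))
for roi,mn in [((275,190,390,265),40)]:
  for c in comps(((hsv[:,:,0]>=17)&(hsv[:,:,0]<=32)&(hsv[:,:,2]>150)).astype(np.uint8)*255,roi,5):
    (u,v),r=cv2.minEnclosingCircle(c);print('head',u,v,r,ray(C,(u,v),.107),ray(C,(u,v),.125))
# dark bits on cover
d=((hsv[:,:,2]<150)).astype(np.uint8)*255
for c in comps(d,(125,205,195,245),5):
    r=cv2.minAreaRect(c);print('dark',r,ray(C,r[0],.195),ray(C,r[0],.191), cv2.boxPoints(r).round(1).tolist())
E
python3 m.py
```

```text
(140, 200) [ 25  92 239]
(150, 245) [ 25  90 239]
(202, 248) [ 12  55 106]
(206, 254) [ 10 120  51]
(146, 230) [ 10 141 119]
(351, 221) [ 20 107 239]
(374, 211) [ 21 106 239]
(295, 240) [ 11 151 208]
(185, 220) [ 12 137  99]
(175, 215) [ 11 141 105]
cover ((154.87493896484375, 227.71099853515625), 47.044105529785156) [0.50314546 0.21102813] 0.10448266800237622
head 303.0 242.0 4.472236156463623 [ 0.4604413  -0.12806752  0.107     ] [ 0.46048631 -0.1262522   0.125     ]
head 327.0 231.5 4.272101879119873 [ 0.48369755 -0.18631721  0.107     ] [ 0.48330982 -0.183418    0.125     ]
head 349.81683349609375 221.30198669433594 6.412191867828369 [ 0.50643701 -0.24201187  0.107     ] [ 0.50562615 -0.23807631  0.125     ]
head 373.625 210.875 6.434868812561035 [ 0.52977671 -0.30040325  0.107     ] [ 0.52853155 -0.29538116  0.125     ]
dark ((146.27398681640625, 229.89724731445312), (7.0224690437316895, 28.440998077392578), 69.44395446777344) [0.49636104 0.22090736 0.195     ] [0.49651343 0.22205102 0.191     ] [[131.6999969482422, 231.60000610351562], [158.39999389648438, 221.60000610351562], [160.8000030517578, 228.1999969482422], [134.1999969482422, 238.1999969482422]]
dark ((182.64613342285156, 220.87393188476562), (6.530511379241943, 18.681541442871094), 15.5241117477417) [0.51375616 0.14141898 0.195     ] [0.51398768 0.14220106 0.191     ] [[177.0, 229.0], [182.0, 211.0], [188.3000030517578, 212.6999969482422], [183.3000030517578, 230.6999969482422]]
dark ((173.0, 218.5), (17.0, 18.0), 90.0) [0.51954164 0.16251148 0.195     ] [0.51979947 0.1633895  0.191     ] [[164.0, 210.0], [182.0, 210.0], [182.0, 227.0], [164.0, 227.0]]
```

Run:
```python
from h import *
ax=np.array([.5031,.2110])
im=cv2.imread('pics/top0.png')
c=cv2.resize(im[235:275,180:220],None,fx=12,fy=12,interpolation=cv2.INTER_NEAREST);cv2.imwrite('pics/tab.png',c)
p=ray(C,(195,255.5),.182);d=p[:2]-ax;print(p,np.linalg.norm(d),np.degrees(np.arctan2(d[1],d[0])))
b=[ray(C,q,.19)[:2] for q in [(133,234.9),(159.6,224.9)]];d=b[1]-b[0];print(b,np.linalg.norm(d),np.degrees(np.arctan2(d[1],d[0])))
for a in (-110,-115,-120,-125,-130): print(a,proj(C,[ax[0]+.1115*np.cos(np.radians(a)),ax[1]+.1115*np.sin(np.radians(a)),.182]),proj(S,[ax[0]+.1115*np.cos(np.radians(a)),ax[1]+.1115*np.sin(np.radians(a)),.182]))
```

```text
[0.4378871  0.11719651 0.182     ] 0.11424454883178943 -124.80732205907798
[array([0.48645627, 0.25139473]), array([0.50665635, 0.19309312])] 0.061701877784438884 -70.89005183130139
-110 [199.87442764 242.91625203] [243.67031085 147.06704153]
-115 [198.22393449 247.08330161] [241.70306122 145.75017359]
-120 [196.21804805 251.10543758] [239.98809855 144.3665553 ]
-125 [193.87116513 254.95076777] [238.53600314 142.92892827]
-130 [191.20051804 258.58860175] [237.35458172 141.45014798]
```

View pics/tab.png

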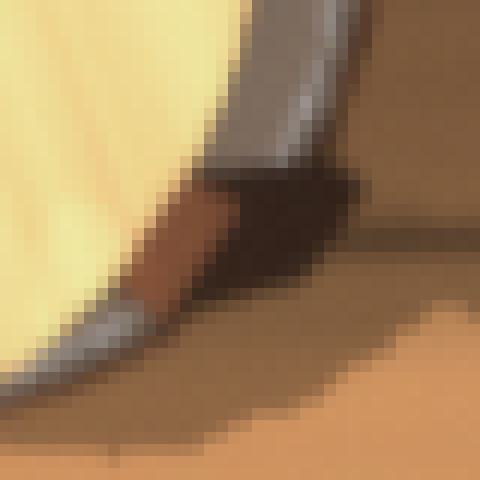

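```bash
cat >> h.py <<'E'
def plan(target,psi,n,claw=1):
    p,R,s=tcp(); cur=np.radians(s['orientation'][2]); dps=(np.radians(psi)-cur+np.pi)%(2*np.pi)-np.pi
    d=(np.array(target)-p)/n; rows=[]
    for i in range(n):
        a=cur+dps*i/n; c,sn=np.cos(a),np.sin(a)
        t=[c*d[0]+sn*d[1], sn*d[0]-c*d[1], -d[2]]
        rows.append([[round(1000*x,1) for x in t],[0,0,round(-dps/n,3)],claw])
    print(str(rows).replace(' ',''))
    print('pos',p.round(4),'ori',s['orientation'].round(2),'w',s['width'],'F',s['contact_force'].round(1),'t',s['time'])
E
python3 - <<'E'
from h import *
import cell;print([x for x in dir(cell) if x[0]!='_'])
try: print(tip_extent)
except Exception as e: print(e)
plan([.503,.211,.33],-70.8,14)
E
```

```text
['PlanningError', 'close_job', 'get_calibration', 'snapshot', 'state', 'tip_extent']
0.0656
[[[np.float64(29.9),np.float64(23.2),np.float64(-2.8)],[0,0,np.float64(0.067)],1],[[np.float64(31.3),np.float64(21.1),np.float64(-2.8)],[0,0,np.float64(0.067)],1],[[np.float64(32.7),np.float64(19.0),np.float64(-2.8)],[0,0,np.float64(0.067)],1],[[np.float64(33.9),np.float64(16.7),np.float64(-2.8)],[0,0,np.float64(0.067)],1],[[np.float64(34.9),np.float64(14.5),np.float64(-2.8)],[0,0,np.float64(0.067)],1],[[np.float64(35.8),np.float64(12.1),np.float64(-2.8)],[0,0,np.float64(0.067)],1],[[np.float64(36.5),np.float64(9.7),np.float64(-2.8)],[0,0,np.float64(0.067)],1],[[np.float64(37.1),np.float64(7.2),np.float64(-2.8)],[0,0,np.float64(0.067)],1],[[np.float64(37.5),np.float64(4.7),np.float64(-2.8)],[0,0,np.float64(0.067)],1],[[np.float64(37.7),np.float64(2.2),np.float64(-2.8)],[0,0,np.float64(0.067)],1],[[np.float64(37.8),np.float64(-0.3),np.float64(-2.8)],[0,0,np.float64(0.067)],1],[[np.float64(37.7),np.float64(-2.8),np.float64(-2.8)],[0,0,np.float64(0.067)],1],[[np.float64(37.4),np.float64(-5.3),np.float64(-2.8)],[0,0,np.float64(0.067)],1],[[np.float64(37.0),np.float64(-7.8),np.float64(-2.8)],[0,0,np.float64(0.067)],1]]
pos [0.1999 0.6444 0.2914] ori [ 1.7993e+02 -1.0000e-02 -1.7240e+01] w 0.08764684924843234 F [0.4 0.3 1.2] t 0.15
```

Request:
{"name": "carry_out", "arguments": {
  "motion": [
    [[30, 23, -5], [0, 0, 0.067], 1],
    [[31.5, 21, -5], [0, 0, 0.067], 1],
    [[32.5, 19, -5], [0, 0, 0.067], 1],
    [[34, 17, -5], [0, 0, 0.067], 1],
    [[35, 14.5, -5], [0, 0, 0.067], 1],
    [[36, 12, -5], [0, 0, 0.067], 1],
    [[36.5, 9.5, -5], [0, 0, 0.067], 1],
    [[37, 7, -4], [0, 0, 0.067], 1]
  ]
}}

```text
time: 0.95
tcp_pos: [0.3743, 0.3955, 0.3314]
orientation: [-180.0, 0.0, -48.1]
contact_force: [0.9, -0.1, -0.1]
width: 0.0873
```

Request:
{"name": "carry_out", "arguments": {
  "motion": [
    [[37.5, 4.5, 0], [0, 0, 0.067], 1],
    [[37.5, 2, 0], [0, 0, 0.067], 1],
    [[37.5, -0.5, 0], [0, 0, 0.067], 1],
    [[37.5, -3, 0], [0, 0, 0.067], 1],
    [[37.5, -5.5, 0], [0, 0, 0.067], 1],
    [[37, -8, 0], [0, 0, 0.067], 1],
    [[0, 0, 0], [0, 0, 0], 1],
    [[0, 0, 0], [0, 0, 0], 1]
  ]
}}

```text
time: 1.75
tcp_pos: [0.5041, 0.2111, 0.3308]
orientation: [180.0, -0.0, -71.1]
contact_force: [0.2, -0.1, 0.1]
width: 0.0873
```

Run:
```python
from h import *
p,R,s=tcp()
for k in ['wrist','scene']:
    cv2.imwrite(f'pics/{k}1.png',snapshot(k)[:,:,::-1])
np.savez('pics/w1.npz',p=p,R=R)
plan([.503,.211,.33],-70.8,1)
W=get_calibration('wrist')['T_tool_cam']
def pw(X):
    c=np.linalg.inv(W)@np.r_[R.T@(np.array(X)-p),1]; k=get_calibration('wrist');return k['fx']*c[0]/c[2]+k['cx'],k['fy']*c[1]/c[2]+k['cy']
print('axis',pw([.503,.211,.195]),'neck',pw([.503+.049*np.cos(np.radians(-70.8)),.211+.049*np.sin(np.radians(-70.8)),.191]),'tab',pw([.503+.1115*np.cos(np.radians(-124.6)),.211+.1115*np.sin(np.radians(-124.6)),.182]))
```

```text
[[[np.float64(1.0),np.float64(0.9),np.float64(1.0)],[0,0,np.float64(-0.003)],1]]
pos [0.5036 0.2123 0.331 ] ori [179.98   0.   -70.94] w 0.08770152759882288 F [-0.4  0.4  0.5] t 1.85
axis (np.float64(259.4513010486914), np.float64(197.9864980924808)) neck (np.float64(259.1578826908601), np.float64(133.0679881655202)) tab (np.float64(377.75857959272355), np.float64(109.05865548496897))
```

View pics/wrist1.png

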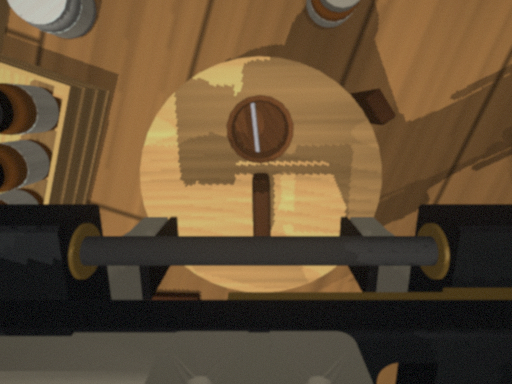

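The wrist view agrees with the measurements: neck at (260,129) against (259,133) predicted, tab at (375,107) against (378,109). The bar lies on the tool's centre line, so I'm going down to pinch it.

Request:
{"name": "carry_out", "arguments": {
  "motion": [
    [[0, 0, 35], [0, 0, 0], 0.2],
    [[0, 0, 35], [0, 0, 0], 0.2],
    [[0, 0, 25], [0, 0, 0], 0.2],
    [[0, 0, 0], [0, 0, 0], -0.3],
    [[0, 0, 0], [0, 0, 0], -1],
    [[0, 0, 0], [0, 0, 0], -1],
    [[0, 0, 0], [0, 0, 0], -1],
    [[0, 0, 0], [0, 0, 0], -1]
  ],
  "newtons": 25
}}

```text
time: 2.65
tcp_pos: [0.5042, 0.2123, 0.2373]
orientation: [-179.9, 0.0, -71.0]
contact_force: [-0.1, -0.0, -0.1]
width: 0.0292
```

Request:
{"name": "carry_out", "arguments": {
  "motion": [
    [[0, 0, 0], [0, 0, 0], -1],
    [[0, 0, 0], [0, 0, 0], -1],
    [[0, 0, 0], [0, 0, 0], -1],
    [[0, 0, 0], [0, 0, 0], -1]
  ]
}}

```text
time: 3.05
tcp_pos: [0.5024, 0.2112, 0.2362]
orientation: [179.8, -0.0, -71.0]
contact_force: [-9.0, -1.3, 7.3]
width: 0.0138
```

The fingers hold the 14 mm bar. Next I turn it 54° clockwise as seen from above, which is +0.94 rad about the tool's z.

Request:
{"name": "carry_out", "arguments": {
  "motion": [
    [[0, 0, 0], [0, 0, 0.08], -1],
    [[0, 0, 0], [0, 0, 0.08], -1],
    [[0, 0, 0], [0, 0, 0.08], -1],
    [[0, 0, 0], [0, 0, 0.08], -1],
    [[0, 0, 0], [0, 0, 0.08], -1],
    [[0, 0, 0], [0, 0, 0.08], -1],
    [[0, 0, 0], [0, 0, 0.08], -1],
    [[0, 0, 0], [0, 0, 0.08], -1]
  ]
}}

```text
time: 3.85
tcp_pos: [0.5037, 0.2113, 0.2363]
orientation: [180.0, -0.1, -107.8]
contact_force: [0.6, -2.5, 0.3]
width: 0.014
```

Request:
{"name": "carry_out", "arguments": {
  "motion": [
    [[0, 0, 0], [0, 0, 0.08], -1],
    [[0, 0, 0], [0, 0, 0.08], -1],
    [[0, 0, 0], [0, 0, 0.08], -1],
    [[0, 0, 0], [0, 0, 0.06], -1],
    [[0, 0, 0], [0, 0, 0], -1],
    [[0, 0, 0], [0, 0, 0], -1],
    [[0, 0, 0], [0, 0, 0], -1]
  ]
}}

```text
time: 4.55
tcp_pos: [0.5043, 0.211, 0.2363]
orientation: [-179.9, -0.0, -124.9]
contact_force: [3.8, -3.5, -1.5]
width: 0.014
```

Request:
{"name": "carry_out", "arguments": {
  "motion": [
    [[0, 0, 0], [0, 0, 0], 0],
    [[0, 0, 0], [0, 0, 0], 0],
    [[0, 0, 0], [0, 0, 0], 0.2],
    [[0, 0, -30], [0, 0, 0], 0.2],
    [[0, 0, -40], [0, 0, 0], 0.3],
    [[0, 0, -40], [0, 0, 0], 0.3],
    [[0, 0, 0], [0, 0, 0], 0.3],
    [[0, 0, 0], [0, 0, 0], 0.3]
  ]
}}

```text
time: 5.35
tcp_pos: [0.5039, 0.2124, 0.3472]
orientation: [-180.0, 0.2, -124.8]
contact_force: [0.4, 0.0, -0.6]
width: 0.057
```

Run:
```python
from h import *
p,R,s=tcp()
for k in ['wrist','scene']:
    cv2.imwrite(f'pics/{k}2.png',snapshot(k)[:,:,::-1])
plan([.506,-.240,.30],-68.3,1)
W=get_calibration('wrist')['T_tool_cam'];k=get_calibration('wrist')
def pw(X):
    c=np.linalg.inv(W)@np.r_[R.T@(np.array(X)-p),1]; return k['fx']*c[0]/c[2]+k['cx'],k['fy']*c[1]/c[2]+k['cy']
a=np.radians(-124.6);u=np.array([np.cos(a),np.sin(a)])
print('neck',pw([*(np.array([.503,.211])+.049*u),.191]),'tab',pw([*(np.array([.503,.211])+.1115*u),.182]))
```

```text
[[[np.float64(369.4),np.float64(-260.3),np.float64(45.3)],[0,0,np.float64(-0.987)],1]]
pos [0.5034 0.2119 0.3453] ori [ 1.7996e+02 -6.0000e-02 -1.2483e+02] w 0.05655154200720248 F [0.3 0.3 0.2] t 5.45
neck (np.float64(258.61740109692204), np.float64(128.56447174866491)) tab (np.float64(258.2979692646592), np.float64(45.352422565719365))
```

View pics/wrist2.png

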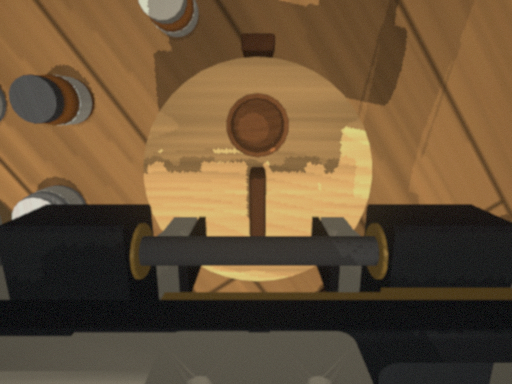

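The neck (258,124) and tab (258,44) now lie on one line, so the cover is aligned. Next is the inner dipper.

```bash
sed -i 's/print(str(rows).*/print("\\n".join(str([[float(x) for x in r[0]],[0,0,float(r[1][2])],r[2]]) for r in rows))/' h.py
python3 - <<'E'
from h import *
plan([.506,-.240,.28],-68.3,14,.6)
E
```

```text
[[26.4, -18.6, 4.7], [0, 0, -0.07], 0.6]
[[27.6, -16.7, 4.7], [0, 0, -0.07], 0.6]
[[28.7, -14.7, 4.7], [0, 0, -0.07], 0.6]
[[29.7, -12.6, 4.7], [0, 0, -0.07], 0.6]
[[30.5, -10.5, 4.7], [0, 0, -0.07], 0.6]
[[31.2, -8.3, 4.7], [0, 0, -0.07], 0.6]
[[31.7, -6.1, 4.7], [0, 0, -0.07], 0.6]
[[32.0, -3.9, 4.7], [0, 0, -0.07], 0.6]
[[32.2, -1.6, 4.7], [0, 0, -0.07], 0.6]
[[32.3, 0.7, 4.7], [0, 0, -0.07], 0.6]
[[32.1, 2.9, 4.7], [0, 0, -0.07], 0.6]
[[31.9, 5.2, 4.7], [0, 0, -0.07], 0.6]
[[31.4, 7.4, 4.7], [0, 0, -0.07], 0.6]
[[30.8, 9.6, 4.7], [0, 0, -0.07], 0.6]
pos [0.5034 0.2119 0.3453] ori [ 1.7996e+02 -6.0000e-02 -1.2483e+02] w 0.05655154200720248 F [0.3 0.3 0.2] t 5.45
```

Request:
{"name": "carry_out", "arguments": {
  "motion": [
    [[26.5, -18.5, 0], [0, 0, -0.07], 0.6],
    [[27.5, -16.5, 0], [0, 0, -0.07], 0.6],
    [[28.5, -14.5, 0], [0, 0, -0.07], 0.6],
    [[29.5, -12.5, 0], [0, 0, -0.07], 0.6],
    [[30.5, -10.5, 5], [0, 0, -0.07], 0.6],
    [[31, -8.5, 5], [0, 0, -0.07], 0.6],
    [[31.5, -6, 5], [0, 0, -0.07], 0.6],
    [[32, -4, 5], [0, 0, -0.07], 0.6]
  ]
}}

```text
time: 6.25
tcp_pos: [0.5041, -0.0464, 0.3247]
orientation: [179.9, -0.0, -92.6]
contact_force: [0.7, -0.3, 0.4]
width: 0.0703
```

Request:
{"name": "carry_out", "arguments": {
  "motion": [
    [[32, -1.5, 8], [0, 0, -0.07], 0.6],
    [[32, 0.5, 8], [0, 0, -0.07], 0.6],
    [[32, 3, 8], [0, 0, -0.07], 0.6],
    [[32, 5, 8], [0, 0, -0.07], 0.6],
    [[31.5, 7.5, 8], [0, 0, -0.07], 0.6],
    [[31, 9.5, 8], [0, 0, -0.07], 0.6],
    [[0, 0, 0], [0, 0, 0], 0.6],
    [[0, 0, 0], [0, 0, 0], 0.6]
  ]
}}

```text
time: 7.05
tcp_pos: [0.5045, -0.239, 0.2766]
orientation: [179.8, 0.1, -68.8]
contact_force: [-0.1, -0.3, -0.4]
width: 0.0702
```

```bash
cat >> h.py <<'E'
def wlook(name,pts):
    p,R,s=tcp(); cv2.imwrite(f'pics/{name}.png',snapshot('wrist')[:,:,::-1])
    k=get_calibration('wrist');W=np.linalg.inv(k['T_tool_cam'])
    for X in pts:
        c=W@np.r_[R.T@(np.array(X)-p),1];print(X,'->',k['fx']*c[0]/c[2]+k['cx'],k['fy']*c[1]/c[2]+k['cy'], 'depth',c[2])
E
python3 - <<'E'
from h import *
wlook('w3',[[.506,-.240,.125],[.529,-.298,.125],[.4833,-.1834,.125]])
plan([.506,-.240,.153],-68.3,1,.6)
E
```

```text
[0.506, -0.24, 0.125] -> 256.30019163708647 190.32419190361477 depth 0.2537975682587047
[0.529, -0.298, 0.125] -> 255.5136780164425 111.64835206200969 depth 0.23839786879213665
[0.4833, -0.1834, 0.125] -> 257.25616942264986 258.50754350774713 depth 0.2688492968237985
[[1.9, -0.5, 124.2], [0, 0, -0.008], 0.6]
pos [ 0.5048 -0.2384  0.2772] ori [ 1.7991e+02  6.0000e-02 -6.8770e+01] w 0.06997755641899904 F [-0.4 -0.3  0.9] t 7.1
```

View pics/w3.png

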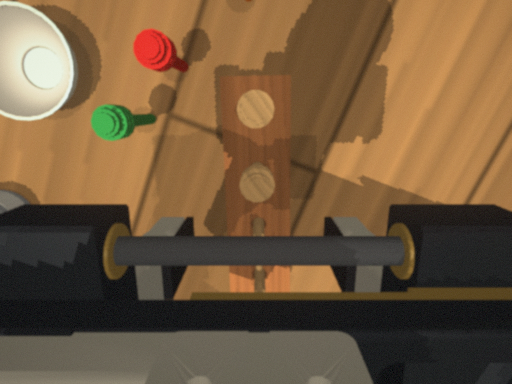

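Near dipper at (257,184) and far one at (256,110), both plain ribbed heads centred across the jaws. Spreaders are at (258,225) and (260,275). Going down.

Request:
{"name": "carry_out", "arguments": {
  "motion": [
    [[2.5, 0, 35], [0, 0, -0.008], 0.6],
    [[0, 0, 35], [0, 0, 0], 0.6],
    [[0, 0, 33], [0, 0, 0], 0.6],
    [[0, 0, 20], [0, 0, 0], 0.6],
    [[0, 0, 0], [0, 0, 0], -0.2],
    [[0, 0, 0], [0, 0, 0], -1],
    [[0, 0, 0], [0, 0, 0], -1],
    [[0, 0, 0], [0, 0, 0], -1]
  ],
  "newtons": 15
}}

```text
time: 7.9
tcp_pos: [0.507, -0.2407, 0.1567]
orientation: [-179.9, -0.1, -68.2]
contact_force: [0.1, -0.3, 0.3]
width: 0.0434
```

Request:
{"name": "carry_out", "arguments": {
  "motion": [
    [[0, 0, 0], [0, 0, 0], -1],
    [[0, 0, 0], [0, 0, 0], -1],
    [[0, 0, 0], [0, 0, 0], -1],
    [[0, 0, 0], [0, 0, 0], -1]
  ]
}}

```text
time: 8.3
tcp_pos: [0.5066, -0.2411, 0.1559]
orientation: [-179.9, -0.1, -68.2]
contact_force: [-0.6, -0.9, 5.7]
width: 0.0289
```

The grip is 29 mm, as a head should be. Lifting.

Request:
{"name": "carry_out", "arguments": {
  "motion": [
    [[0, 0, -20], [0, 0, 0], -1],
    [[0, 0, -45], [0, 0, 0], -1],
    [[0, 0, -50], [0, 0, 0], -1],
    [[0, 0, -50], [0, 0, 0], -1],
    [[0, 0, -45], [0, 0, 0], -1],
    [[0, 0, 0], [0, 0, 0], -1]
  ]
}}

```text
time: 8.9
tcp_pos: [0.5079, -0.2418, 0.3724]
orientation: [-179.5, -0.4, -68.2]
contact_force: [1.4, 0.5, -1.8]
width: 0.0292
```

Run:
```python
from h import *
cv2.imwrite('pics/scene4.png',snapshot('scene')[:,:,::-1])
t=snapshot('top')[:,:,::-1];cv2.imwrite('pics/top4.png',t)
cv2.imwrite('pics/top4c.png',cv2.resize(t[170:285,95:220],None,fx=4,fy=4,interpolation=cv2.INTER_CUBIC))
print('pred neck',4*(proj(C,[.475,.1703,.191])-[95,170]))
plan([.475,.1703,.37],-68.3,12,-1)
```

```text
pred neck [299.50039209 276.47117395]
[[-32.8, -10.3, -0.3], [0, 0, 0.0], -1]
[[-32.8, -10.3, -0.3], [0, 0, 0.0], -1]
[[-32.8, -10.3, -0.3], [0, 0, 0.0], -1]
[[-32.8, -10.3, -0.3], [0, 0, 0.0], -1]
[[-32.8, -10.3, -0.3], [0, 0, 0.0], -1]
[[-32.8, -10.3, -0.3], [0, 0, 0.0], -1]
[[-32.8, -10.3, -0.3], [0, 0, 0.0], -1]
[[-32.8, -10.3, -0.3], [0, 0, 0.0], -1]
[[-32.8, -10.3, -0.3], [0, 0, 0.0], -1]
[[-32.8, -10.3, -0.3], [0, 0, 0.0], -1]
[[-32.8, -10.3, -0.3], [0, 0, 0.0], -1]
[[-32.8, -10.3, -0.3], [0, 0, 0.0], -1]
pos [ 0.5062 -0.2407  0.3661] ori [-1.7987e+02 -3.0000e-02 -6.8240e+01] w 0.029469593036065753 F [-1.3  0.9 -1.4] t 9.0
```

View pics/top4c.png

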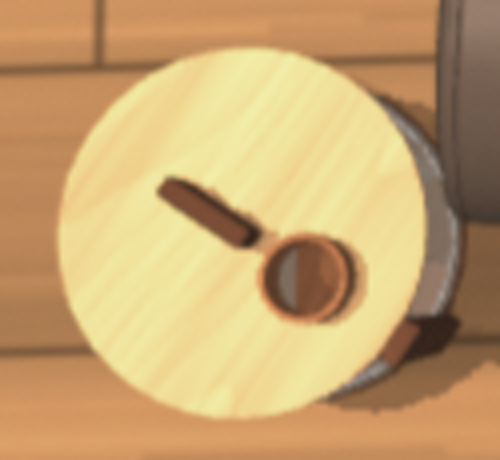

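View pics/scene4.png

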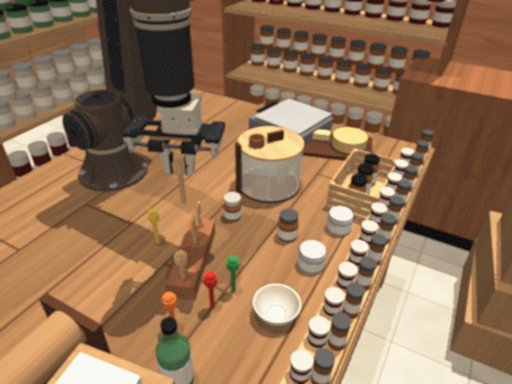

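The dipper hangs straight, the cover is aligned, and the neck mouth appears at crop (303,278). That moves my target about 2 mm, to (0.474, 0.168).

Request:
{"name": "carry_out", "arguments": {
  "motion": [
    [[-32.5, -10, 0], [0, 0, 0], -1],
    [[-32.5, -10, 0], [0, 0, 0], -1],
    [[-32.5, -10, 0], [0, 0, 0], -1],
    [[-32.5, -10, 0], [0, 0, 0], -1],
    [[-32.5, -10, 0], [0, 0, 0], -1],
    [[-32.5, -10, 0], [0, 0, 0], -1],
    [[-32.5, -10, 0], [0, 0, 0], -1],
    [[-32.5, -10, 0], [0, 0, 0], -1]
  ]
}}

```text
time: 9.8
tcp_pos: [0.483, 0.0315, 0.3634]
orientation: [179.8, 0.0, -68.2]
contact_force: [1.4, 0.5, -1.0]
width: 0.0296
```

Request:
{"name": "carry_out", "arguments": {
  "motion": [
    [[-32.5, -10, 0], [0, 0, 0], -1],
    [[-32.5, -10, 0], [0, 0, 0], -1],
    [[-32.5, -10, 0], [0, 0, 0], -1],
    [[-32.5, -10, 0], [0, 0, 0], -1],
    [[0, 0, 0], [0, 0, 0], -1],
    [[0, 0, 0], [0, 0, 0], -1],
    [[0, 0, 0], [0, 0, 0], -1]
  ]
}}

```text
time: 10.5
tcp_pos: [0.4726, 0.1653, 0.3642]
orientation: [179.9, -0.0, -68.2]
contact_force: [0.7, -1.5, -0.5]
width: 0.0293
```

Run:
```python
from h import *
print(ray(C,(170.75,239.5),.191))
plan([.474,.168,.27],-68.3,1,-1)
s=snapshot('scene')[:,:,::-1];cv2.imwrite('pics/scene5.png',cv2.resize(s[70:210,200:340],None,fx=4,fy=4,interpolation=cv2.INTER_CUBIC))
wlook('w5',[[.474,.168,.191]])
```

```text
[0.47411767 0.16838831 0.191     ]
[[-2.0, -2.3, 94.2], [0, 0, 0.001], -1]
pos [0.4726 0.1653 0.3642] ori [ 1.7989e+02 -3.0000e-02 -6.8240e+01] w 0.029273218886522307 F [ 0.7 -1.5 -0.5] t 10.5
[0.474, 0.168, 0.191] -> 255.24450822142998 188.4402339854217 depth 0.27600571831011317
```

View pics/scene5.png

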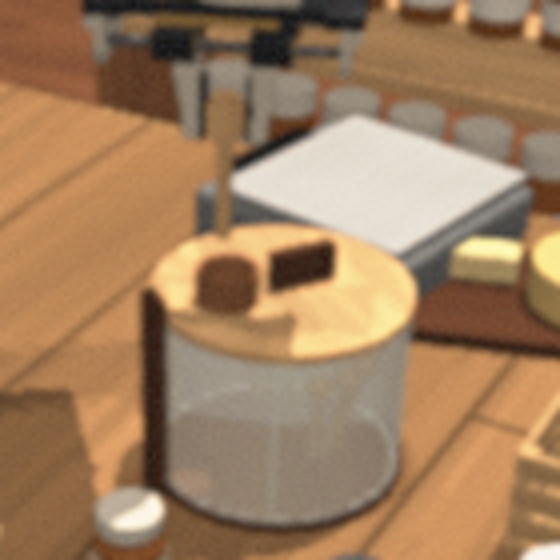

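View pics/w5.png

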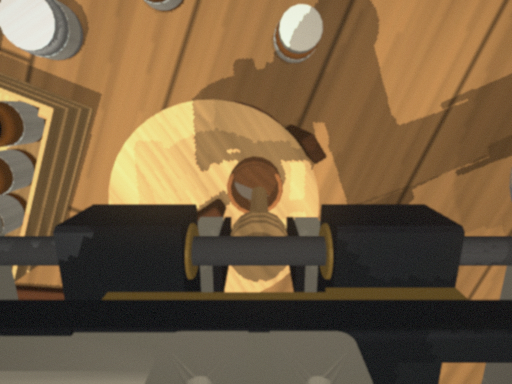

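Run:
```python
from h import *
i=cv2.imread('pics/w5.png');cv2.imwrite('pics/w5c.png',cv2.resize(i[140:300,180:340],None,fx=4,fy=4,interpolation=cv2.INTER_CUBIC))
print(proj(S,[.4726,.1653,.218]),proj(S,[.4726,.1653,.311]))
```

```text
[255.72839661 128.83045173] [256.34580819  99.92686081]
```

View pics/w5c.png

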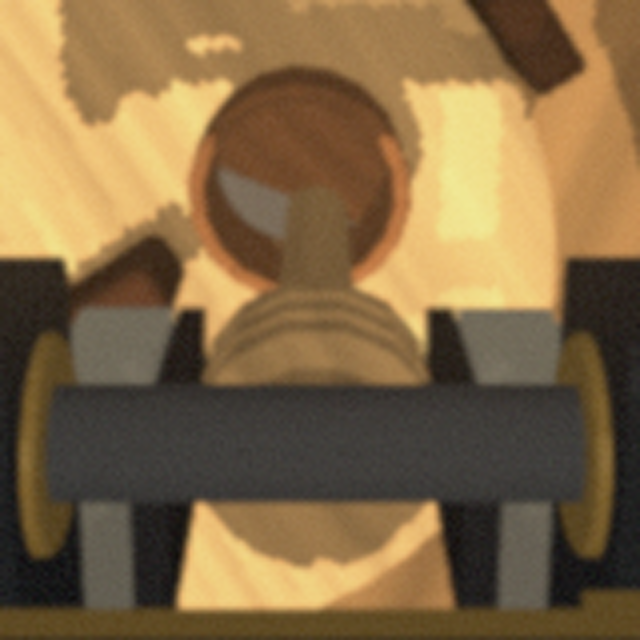

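The dipper hangs plumb. The neck is about 3 mm toward -y in the tool frame. I'll correct that and lower it.

Request:
{"name": "carry_out", "arguments": {
  "motion": [
    [[-2, -3, 0], [0, 0, 0], -1],
    [[0, 0, 0], [0, 0, 0], -1],
    [[0, 0, 15], [0, 0, 0], -1],
    [[0, 0, 15], [0, 0, 0], -1],
    [[0, 0, 15], [0, 0, 0], -1],
    [[0, 0, 0], [0, 0, 0], -1]
  ]
}}

```text
time: 11.2
tcp_pos: [0.4742, 0.1681, 0.3183]
orientation: [179.8, -0.0, -68.3]
contact_force: [-1.0, -0.8, -0.1]
width: 0.0294
```

Run:
```python
from h import *
plan([.474,.168,.27],-68.3,1,-1)
s=snapshot('scene')[:,:,::-1];s=cv2.resize(s[90:170,220:320],None,fx=4,fy=4,interpolation=cv2.INTER_CUBIC)
wlook('w6',[[.474,.168,.191]])
i=cv2.imread('pics/w6.png');i=cv2.resize(i[140:300,180:340],None,fx=2,fy=2)
cv2.imwrite('pics/j6.png',np.hstack([s,i]))
```

```text
[[0.0, 0.2, 48.3], [0, 0, 0.001], -1]
pos [0.4742 0.1681 0.3183] ori [ 1.7981e+02 -3.0000e-02 -6.8270e+01] w 0.02942086451182742 F [-1.  -0.8 -0.1] t 11.2
[0.474, 0.168, 0.191] -> 258.9652347887485 200.32445150266267 depth 0.23205060947461215
```

View pics/j6.png

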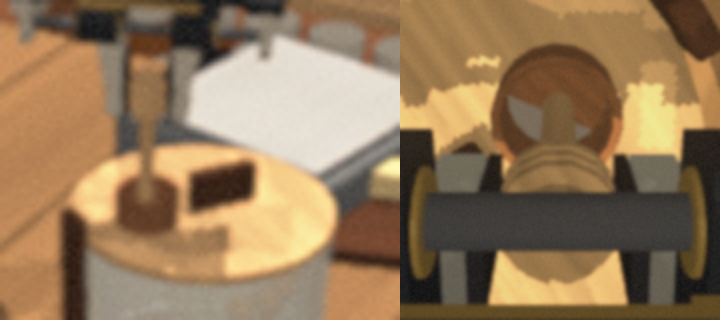

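The foot is inside the mouth and centred. Lowering the rest, then releasing.

Request:
{"name": "carry_out", "arguments": {
  "motion": [
    [[0, 0, 20], [0, 0, 0], -1],
    [[0, 0, 20], [0, 0, 0], -1],
    [[0, 0, 10], [0, 0, 0], -1],
    [[0, 0, 0], [0, 0, 0], -1],
    [[0, 0, 0], [0, 0, 0], 0.3],
    [[0, 0, 0], [0, 0, 0], 0.3],
    [[0, 0, 0], [0, 0, 0], 0.3],
    [[0, 0, 0], [0, 0, 0], 0.3]
  ]
}}

```text
time: 12.1
tcp_pos: [0.4752, 0.169, 0.2708]
orientation: [-179.9, 0.0, -68.2]
contact_force: [0.8, 0.7, -0.0]
width: 0.0541
```

Request:
{"name": "carry_out", "arguments": {
  "motion": [
    [[0, 0, -40], [0, 0, 0], 0.3],
    [[0, 0, -40], [0, 0, 0], 0.3],
    [[0, 0, 0], [0, 0, 0], 0.3],
    [[0, 0, 0], [0, 0, 0], 0.3],
    [[0, 0, 0], [0, 0, 0], 0.3]
  ]
}}

```text
time: 12.6
tcp_pos: [0.4746, 0.1686, 0.3496]
orientation: [179.9, 0.0, -68.2]
contact_force: [0.4, 0.4, -0.4]
width: 0.0569
```

Run:
```python
from h import *
s=snapshot('scene')[:,:,::-1];s=cv2.resize(s[90:210,220:320],None,fx=4,fy=4,interpolation=cv2.INTER_CUBIC)
wlook('w7',[[.474,.168,.191]])
i=cv2.imread('pics/w7.png');i=cv2.resize(i[100:260,180:340],None,fx=2.4,fy=3)
cv2.imwrite('pics/j7.png',np.hstack([s,i]))
plan([.529,-.298,.28],-68.3,15,.6)
```

```text
[0.474, 0.168, 0.191] -> 258.68196830305027 189.88940518333106 depth 0.2606963549617327
[[30.2, 8.2, 4.6], [0, 0, 0.0], 0.6]
[[30.2, 8.2, 4.6], [0, 0, 0.0], 0.6]
[[30.2, 8.2, 4.6], [0, 0, 0.0], 0.6]
[[30.2, 8.2, 4.6], [0, 0, 0.0], 0.6]
[[30.2, 8.2, 4.6], [0, 0, 0.0], 0.6]
[[30.2, 8.2, 4.6], [0, 0, 0.0], 0.6]
[[30.2, 8.2, 4.6], [0, 0, 0.0], 0.6]
[[30.2, 8.2, 4.6], [0, 0, 0.0], 0.6]
[[30.2, 8.1, 4.6], [0, 0, 0.0], 0.6]
[[30.2, 8.1, 4.6], [0, 0, 0.0], 0.6]
[[30.2, 8.1, 4.6], [0, 0, 0.0], 0.6]
[[30.2, 8.1, 4.6], [0, 0, 0.0], 0.6]
[[30.2, 8.1, 4.6], [0, 0, 0.0], 0.6]
[[30.2, 8.1, 4.6], [0, 0, 0.0], 0.6]
[[30.2, 8.1, 4.6], [0, 0, 0.0], 0.6]
pos [0.4746 0.1686 0.3492] ori [ 1.799e+02 -2.000e-02 -6.823e+01] w 0.05719841514562828 F [ 0.2 -0.6 -0.1] t 12.7
```

View pics/j7.png

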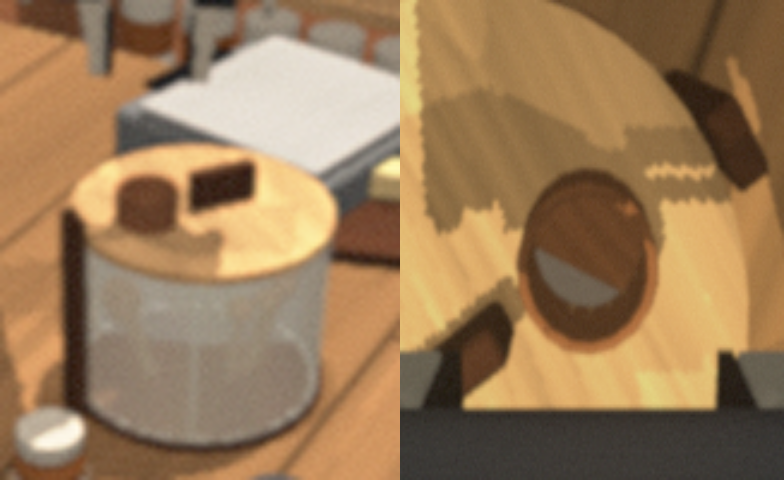

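The dipper dropped in. It stands faintly visible through the clear wall at (125,310), near the tab side, and the bore is free. Now the second one.

Request:
{"name": "carry_out", "arguments": {
  "motion": [
    [[32, 8.5, 0], [0, 0, 0], 0.6],
    [[32, 8.5, 0], [0, 0, 0], 0.6],
    [[32, 8.5, 0], [0, 0, 0], 0.6],
    [[32, 8.5, 0], [0, 0, 0], 0.6],
    [[32, 8.5, 5], [0, 0, 0], 0.6],
    [[32, 8.5, 5], [0, 0, 0], 0.6],
    [[32, 8.5, 5], [0, 0, 0], 0.6],
    [[32, 8.5, 5], [0, 0, 0], 0.6]
  ]
}}

```text
time: 13.5
tcp_pos: [0.5065, -0.0955, 0.3292]
orientation: [179.9, 0.0, -68.2]
contact_force: [1.1, 0.4, -0.3]
width: 0.07
```

Request:
{"name": "carry_out", "arguments": {
  "motion": [
    [[33, 9, 8], [0, 0, 0], 0.6],
    [[33, 9, 8], [0, 0, 0], 0.6],
    [[33, 9, 8], [0, 0, 0], 0.6],
    [[33, 9, 8], [0, 0, 0], 0.6],
    [[33, 9, 8], [0, 0, 0], 0.6],
    [[32.5, 9, 8], [0, 0, 0], 0.6],
    [[0, 0, 0], [0, 0, 0], 0.6],
    [[0, 0, 0], [0, 0, 0], 0.6]
  ]
}}

```text
time: 14.3
tcp_pos: [0.5293, -0.2982, 0.2806]
orientation: [179.9, 0.1, -68.3]
contact_force: [0.1, 0.2, 0.4]
width: 0.0701
```

Run:
```python
from h import *
wlook('w8',[[.529,-.298,.125]])
plan([.529,-.298,.155],-68.3,1,.6)
```

```text
[0.529, -0.298, 0.125] -> 257.9119112906204 191.1431381126424 depth 0.25812409861100527
[[0.2, 0.6, 126.3], [0, 0, 0.001], 0.6]
pos [ 0.5295 -0.2976  0.2813] ori [ 1.7992e+02  6.0000e-02 -6.8270e+01] w 0.06987328870664014 F [-0.   0.2 -0.4] t 14.35
```

View pics/w8.png

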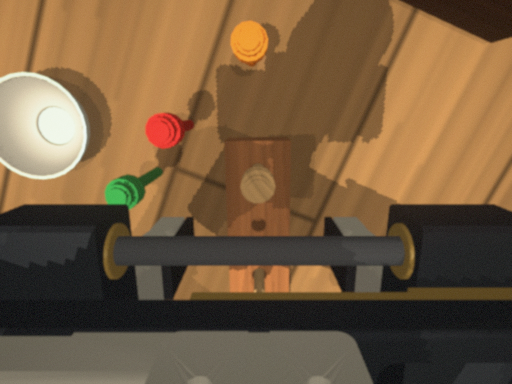

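The head is at (258,184), centred. Green (125,192) stays clear of the fingers. Going down.

Request:
{"name": "carry_out", "arguments": {
  "motion": [
    [[1, 0, 35], [0, 0, 0], 0.6],
    [[0, 0, 35], [0, 0, 0], 0.6],
    [[0, 0, 35], [0, 0, 0], 0.6],
    [[0, 0, 20], [0, 0, 0], 0.6],
    [[0, 0, 0], [0, 0, 0], -0.2],
    [[0, 0, 0], [0, 0, 0], -1],
    [[0, 0, 0], [0, 0, 0], -1],
    [[0, 0, 0], [0, 0, 0], -1]
  ],
  "newtons": 15
}}

```text
time: 15.15
tcp_pos: [0.5311, -0.2985, 0.1589]
orientation: [-179.9, -0.1, -68.2]
contact_force: [0.7, -0.0, 0.9]
width: 0.0437
```

Request:
{"name": "carry_out", "arguments": {
  "motion": [
    [[0, 0, 0], [0, 0, 0], -1],
    [[0, 0, 0], [0, 0, 0], -1],
    [[0, 0, 0], [0, 0, 0], -1],
    [[0, 0, 0], [0, 0, 0], -1]
  ]
}}

```text
time: 15.55
tcp_pos: [0.5307, -0.2988, 0.1579]
orientation: [-179.9, -0.1, -68.2]
contact_force: [-1.1, -0.5, 5.7]
width: 0.0295
```

Request:
{"name": "carry_out", "arguments": {
  "motion": [
    [[0, 0, -20], [0, 0, 0], -1],
    [[0, 0, -45], [0, 0, 0], -1],
    [[0, 0, -50], [0, 0, 0], -1],
    [[0, 0, -50], [0, 0, 0], -1],
    [[0, 0, -45], [0, 0, 0], -1],
    [[0, 0, 0], [0, 0, 0], -1],
    [[0, 0, 0], [0, 0, 0], -1]
  ]
}}

```text
time: 16.25
tcp_pos: [0.5303, -0.2984, 0.3679]
orientation: [-179.9, -0.0, -68.2]
contact_force: [-0.8, 0.8, -1.2]
width: 0.0294
```

Run:
```python
from h import *
i=snapshot('scene')[:,:,::-1];s=cv2.resize(i[90:210,220:320],None,fx=5,fy=5,interpolation=cv2.INTER_CUBIC);cv2.imwrite('pics/s9.png',i);cv2.imwrite('pics/s9c.png',s)
t=snapshot('top')[:,:,::-1];cv2.imwrite('pics/t9c.png',cv2.resize(t[170:285,95:220],None,fx=4,fy=4,interpolation=cv2.INTER_CUBIC))
plan([.4745,.1685,.365],-68.3,14,-1)
```

```text
[[-32.4, -8.7, 0.0], [0, 0, 0.0], -1]
[[-32.4, -8.7, 0.0], [0, 0, 0.0], -1]
[[-32.4, -8.7, 0.0], [0, 0, 0.0], -1]
[[-32.4, -8.7, 0.0], [0, 0, 0.0], -1]
[[-32.4, -8.7, 0.0], [0, 0, 0.0], -1]
[[-32.4, -8.7, 0.0], [0, 0, 0.0], -1]
[[-32.4, -8.7, 0.0], [0, 0, 0.0], -1]
[[-32.4, -8.7, 0.0], [0, 0, 0.0], -1]
[[-32.4, -8.7, 0.0], [0, 0, 0.0], -1]
[[-32.4, -8.7, 0.0], [0, 0, 0.0], -1]
[[-32.4, -8.7, 0.0], [0, 0, 0.0], -1]
[[-32.4, -8.7, 0.0], [0, 0, 0.0], -1]
[[-32.4, -8.7, 0.0], [0, 0, 0.0], -1]
[[-32.4, -8.7, 0.0], [0, 0, 0.0], -1]
pos [ 0.5297 -0.2982  0.3656] ori [ 1.7991e+02  1.1000e-01 -6.8240e+01] w 0.029335800342530395 F [-0.3 -0.4 -1.4] t 16.35
```

View pics/s9c.png

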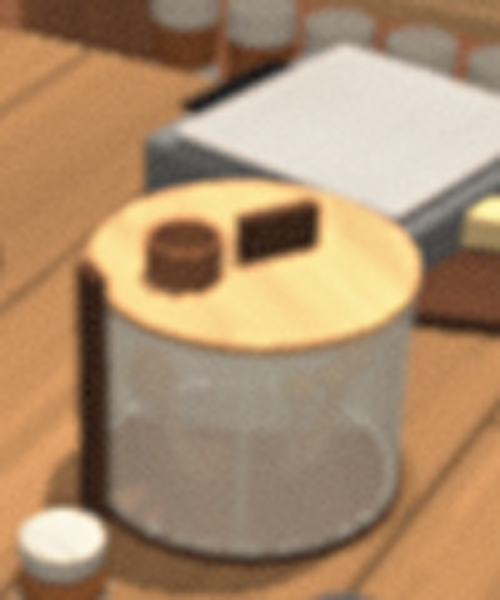

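View pics/t9c.png

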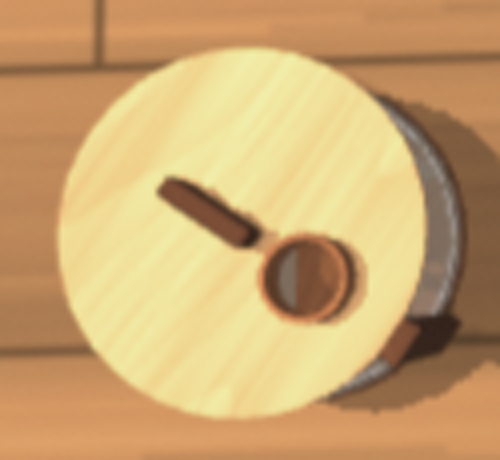

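View pics/s9.png

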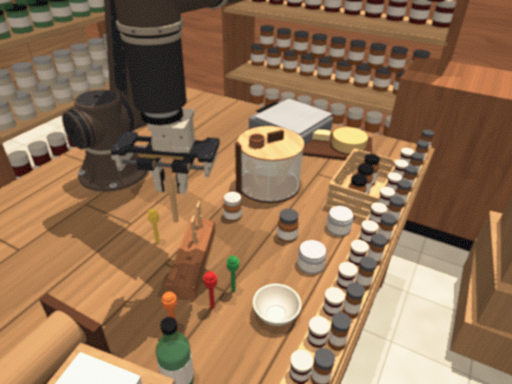

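The first dipper shows faintly at (155,400), leaning near the wall by the tab. The bore is free, the cover hasn't moved, and the second dipper hangs plumb. Carrying on.

Request:
{"name": "carry_out", "arguments": {
  "motion": [
    [[-32.5, -8.5, 0], [0, 0, 0], -1],
    [[-32.5, -8.5, 0], [0, 0, 0], -1],
    [[-32.5, -8.5, 0], [0, 0, 0], -1],
    [[-32.5, -8.5, 0], [0, 0, 0], -1],
    [[-32.5, -8.5, 0], [0, 0, 0], -1],
    [[-32.5, -8.5, 0], [0, 0, 0], -1],
    [[-32.5, -8.5, 0], [0, 0, 0], -1],
    [[-32.5, -8.5, 0], [0, 0, 0], -1]
  ]
}}

```text
time: 17.15
tcp_pos: [0.496, -0.0307, 0.3654]
orientation: [179.8, 0.0, -68.2]
contact_force: [0.5, 0.9, -0.5]
width: 0.0291
```

Request:
{"name": "carry_out", "arguments": {
  "motion": [
    [[-32.5, -9, 0], [0, 0, 0], -1],
    [[-32.5, -9, 0], [0, 0, 0], -1],
    [[-32.5, -9, 0], [0, 0, 0], -1],
    [[-32.5, -9, 0], [0, 0, 0], -1],
    [[-32.5, -9, 0], [0, 0, 0], -1],
    [[-31.5, -9, 0], [0, 0, 0], -1],
    [[0, 0, 0], [0, 0, 0], -1],
    [[0, 0, 0], [0, 0, 0], -1]
  ]
}}

```text
time: 17.95
tcp_pos: [0.4746, 0.1688, 0.3655]
orientation: [179.8, -0.1, -68.1]
contact_force: [0.4, -2.2, -0.1]
width: 0.0292
```

Run:
```python
from h import *
plan([.4745,.1685,.27],-68.3,1,-1)
wlook('w10',[[.474,.168,.191]])
i=cv2.imread('pics/w10.png');cv2.imwrite('pics/w10c.png',cv2.resize(i[140:300,180:340],None,fx=3,fy=3,interpolation=cv2.INTER_CUBIC))
```

```text
[[0.2, 0.2, 95.5], [0, 0, 0.003], -1]
pos [0.4746 0.1688 0.3655] ori [ 1.7982e+02 -5.0000e-02 -6.8130e+01] w 0.02916323114594515 F [ 0.4 -2.2 -0.1] t 17.95
[0.474, 0.168, 0.191] -> 258.3998440145699 185.23900828193035 depth 0.2763379482737666
```

View pics/w10c.png

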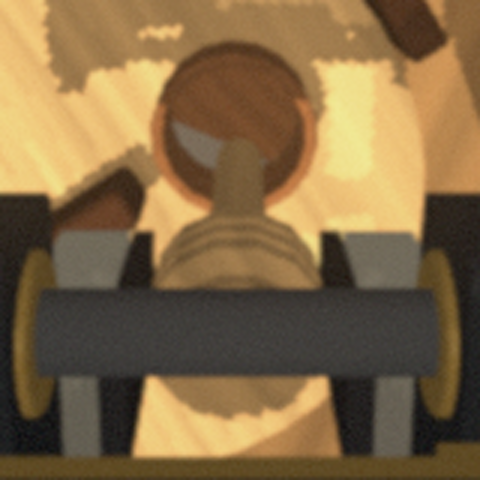

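The handle (240,150) is centred on the neck (238,130), the same as last time. I'll lower it, check the force, then release.

Request:
{"name": "carry_out", "arguments": {
  "motion": [
    [[0, 0, 20], [0, 0, 0], -1],
    [[0, 0, 20], [0, 0, 0], -1],
    [[0, 0, 20], [0, 0, 0], -1],
    [[0, 0, 20], [0, 0, 0], -1],
    [[0, 0, 15], [0, 0, 0], -1],
    [[0, 0, 0], [0, 0, 0], -1],
    [[0, 0, 0], [0, 0, 0], -1]
  ]
}}

```text
time: 18.7
tcp_pos: [0.4754, 0.1676, 0.2723]
orientation: [180.0, -0.0, -68.3]
contact_force: [-0.1, -0.7, 0.8]
width: 0.0294
```

Request:
{"name": "carry_out", "arguments": {
  "motion": [
    [[0, 0, 0], [0, 0, 0], 0.3],
    [[0, 0, 0], [0, 0, 0], 0.3],
    [[0, 0, 0], [0, 0, 0], 0.3],
    [[0, 0, 0], [0, 0, 0], 0.3],
    [[0, 0, -40], [0, 0, 0], 0.3],
    [[0, 0, -40], [0, 0, 0], 0.3],
    [[0, 0, 0], [0, 0, 0], 0.3],
    [[0, 0, 0], [0, 0, 0], 0.3]
  ]
}}

```text
time: 19.5
tcp_pos: [0.4753, 0.1686, 0.3533]
orientation: [-179.9, 0.1, -68.2]
contact_force: [-0.5, -0.9, -0.1]
width: 0.0568
```

Run:
```python
from h import *
s=snapshot('scene')[:,:,::-1];s=cv2.resize(s[90:210,220:320],None,fx=4,fy=4,interpolation=cv2.INTER_CUBIC)
wlook('w11',[])
i=cv2.imread('pics/w11.png');i=cv2.resize(i[100:260,180:340],None,fx=2.4,fy=3)
cv2.imwrite('pics/j11.png',np.hstack([s,i]))
plan([.47,-.05,.35],-68.3,8,.3)
```

```text
[[25.1, 10.7, 0.2], [0, 0, 0.0], 0.3]
[[25.1, 10.7, 0.2], [0, 0, 0.0], 0.3]
[[25.1, 10.7, 0.2], [0, 0, 0.0], 0.3]
[[25.1, 10.7, 0.2], [0, 0, 0.0], 0.3]
[[25.1, 10.6, 0.2], [0, 0, 0.0], 0.3]
[[25.1, 10.6, 0.2], [0, 0, 0.0], 0.3]
[[25.1, 10.6, 0.2], [0, 0, 0.0], 0.3]
[[25.1, 10.6, 0.2], [0, 0, 0.0], 0.3]
pos [0.4747 0.1682 0.3515] ori [179.94   0.   -68.23] w 0.05710570443924184 F [ 0.3 -0.7 -0.9] t 19.6
```

View pics/j11.png

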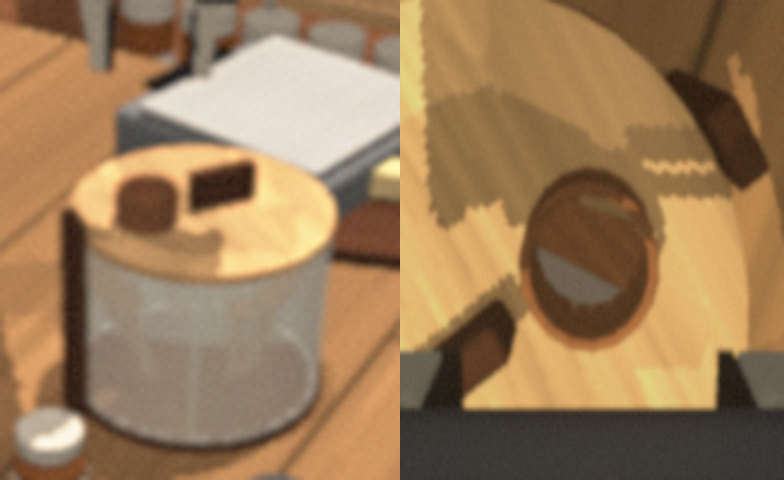

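Something crosses the far edge of the bore at (610,205). I'll put the wrist camera straight above the neck and look down it.

Request:
{"name": "carry_out", "arguments": {
  "motion": [
    [[-33, 0, 20], [0, 0, 0], 0.3],
    [[-33, 0, 20], [0, 0, 0], 0.3],
    [[0, 0, 15], [0, 0, 0], 0.3],
    [[0, 0, 0], [0, 0, 0], 0.3],
    [[0, 0, 0], [0, 0, 0], 0.3]
  ]
}}

```text
time: 20.1
tcp_pos: [0.4506, 0.2294, 0.2968]
orientation: [179.9, -0.1, -68.2]
contact_force: [-0.4, 1.1, 0.0]
width: 0.0572
```

Run:
```python
from h import *
wlook('w12',[[.4742,.168,.191]])
i=cv2.imread('pics/w12.png');cv2.imwrite('pics/w12c.png',cv2.resize(i[20:200,170:350],None,fx=3,fy=3,interpolation=cv2.INTER_CUBIC))
```

```text
[0.4742, 0.168, 0.191] -> 259.24594857827645 109.75547893338036 depth 0.1937980487051742
```

View pics/w12c.png

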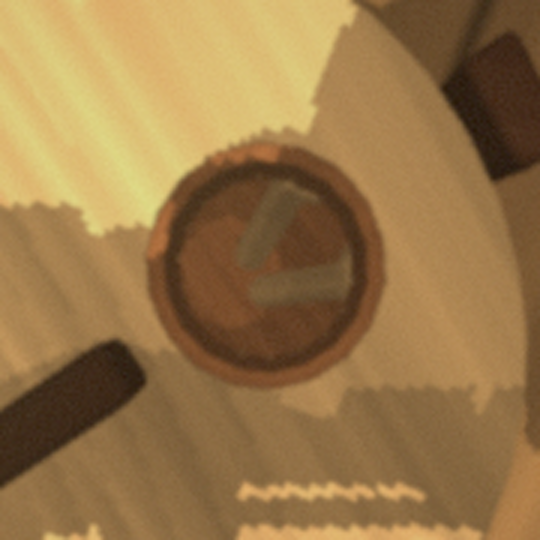

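Looking down the neck, both handle feet rest on the floor at crop (255,260) and (260,290). Both dippers lean outward toward the tab, one to each side. I'll back off, do a last check and hand in.

Request:
{"name": "carry_out", "arguments": {
  "motion": [
    [[0, 0, -45], [0, 0, 0], 0.3],
    [[0, 0, -45], [0, 0, 0], 0.3],
    [[0, 0, 0], [0, 0, 0], 0.3],
    [[0, 0, 0], [0, 0, 0], 0.3],
    [[0, 0, 0], [0, 0, 0], 0.3]
  ]
}}

```text
time: 20.65
tcp_pos: [0.4505, 0.2291, 0.3869]
orientation: [180.0, 0.0, -68.3]
contact_force: [0.4, 0.2, -0.3]
width: 0.0573
```

Run:
```python
from h import *
cv2.imwrite('pics/s13.png',snapshot('scene')[:,:,::-1]); s=state();print(s['time'],s['contact_force'],s['tcp_pos'])
```

```text
20.7 [ 0.75727711 -0.4595159   0.75626787] [0.45046471 0.22905446 0.38650737]
```

View pics/s13.png

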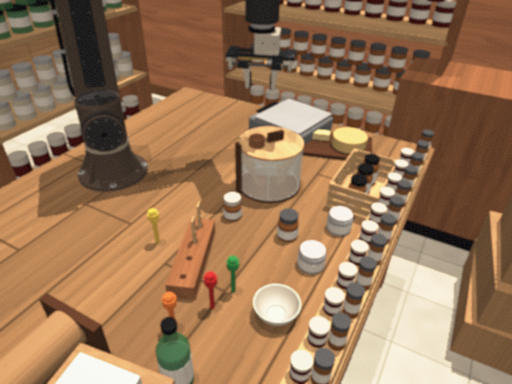

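The spreaders are still in the stand at (195,220), the jars and tins haven't moved, the cover is aligned and the arm is clear. Handing in.

```bash
python3 -c "
from cell import *
print(close_job())"
```

```text
the job is handed in; nothing more can be done
None
```

Both honey dippers are inside the tab compartment with the neck in front of the tab, and I handed the job in at about 20.7 s. I turned the cover about 54° clockwise by its bar grip, then dropped the two dippers through the neck one at a time, handle first.

- **Dippers:** a last look straight down the neck showed both handle feet on the drum floor, with the dippers leaning outward towards the tab. I judged their tops to be below 155 mm from that lean and the drum's dimensions (about 120 mm). I did not measure them.
- **Cover:** neck and tab lay on one line in the wrist view after turning. Later views showed the cover had not moved.
- **Surroundings:** the spreaders, jars and tins looked unmoved in the final picture, and the arm was clear of everything.
- **Disagreement:** near its image centre, the wrist camera placed points about 3–5 mm away from where the top camera put them. I relied on the top camera, and both grasps and both insertions worked.

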